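Clamp a glued glass mosaic in the bench press with its lift-off crank

ROBOT

A 7-joint arm with a two-finger parallel gripper is mounted at the origin on the work surface. World frame = base frame: x ahead of the robot, y to its left, z up, the work surface at z = 0. Lengths are in m, angles in rad, forces in N, time in s.
With the tool pointing down it reaches from about 0.425 to 0.925 m from the base axis. Payload 6.8 kg.
Tool frame: the origin (TCP) lies midway between the tips of the shut fingers; the grasp point (between the pads) lies 19 mm behind it; z points along the fingers, y is the direction in which the jaws open and shut (so a half turn about z gives the same grasp; the last joint's range is limited). The gripper opens to 85 mm and grips with 20 to 120 N. Pads are 22 mm wide; open, the fingers measure 114 mm over their backs; the gripper's body (76 mm by 85 mm) begins 54 mm behind the grasp point. The pads swing forward as they close: fully open they stand 13 mm farther back than shut.
Start: joints at [1.039, 0.477, 0.022, 1.555, -0.011, 1.109, -0.083], TCP at [0.278, -0.615, 0.203] pointing down, gripper open.
Joint ranges: [-2.96, 2.96], [-0.34, 2.1], [-1.41, 1.46], [0.24, 2.44], [-1.37, 4.51], [0.17, 1.92], [-2.96, 2.96]. Speed limits (rad/s): [2.39, 2.39, 3.14, 3.14, 3.14, 3.14, 3.14].

INTERFACE

Orientations are given as a unit quaternion [w, x, y, z].
In Python, from station import bot gives the robot as it stands. The module is installed in compiled form; this text tells all that it offers.
- The arm moves only by the tool play_rows, never from a script. Its argument "motion" is a list of rows, each a list of 2 entries, a list of its own where there are three numbers: the shift along the tool's x, y, z as a fraction of full scale, then the turn, a rotation vector about the tool's x, y, z as a fraction of full scale. In form: [[[tx, ty, tz], [rx, ry, rz]], ...]. A call has 1 to 8 rows; each row is the pose to reach, as a shift and turn from the pose measured when the call began, along the tool's axes at that moment, turning the shorter way round; what a row does not reach only later rows make up. Full scale, the value 1, is 400 mm for a shift and 360 degrees for a turn. A row lasts 1/10 s, in which the tool goes at most 50 mm and 8.59 degrees, less where a joint would pass 70% of its speed; a pose out of reach is approached as far as the arm can. A call with a number of a shift or a turn outside -1 to 1 is refused whole. A call with a gripper value outside its range is refused whole. "fingers" is the finger opening in mm, from 0 to 85.4, set as the call begins (left out, the last holds). The fingers move at their own pace and stop on an object; "grip_force" is the grip in N (left out, the last holds). Time passes only in rows, so rows that repeat a pose let the fingers close. It gives the time, the measured TCP pose, the force and the opening at its end, in the units of the state.
- bot.get_obs(): the state, without advancing time (a new reading comes with each control period).
- bot.read_camera(name): name is "scene" or "top" or "wrist"; returns a dict with "pixels" (420x560x3 uint8, red, green, blue), "range_z" (420x560 float32, m along the optical axis (not along the pixel's ray), 0 where there is no reading), "fovy" (degrees; the focal length in pixels is half the picture's height over the tangent of half this angle, whatever the lens; pixels are square), "cx", "cy" (the principal point, pixels), "pose" (4x4, takes a point from camera to world coordinates). Camera axes: x right, y down, z forward; pixel columns grow to the right and rows downward; lengths in m; the calibration is good to about 2 mm. A picture is of the moment at which its call begins.
- bot.hand_in(): hands the job in, once; it reports no verdict.
The state is a dict: "t": time; "q": joint angles; "joint_vel": joint speeds; "joint_torque": joint torques, N m; "eef_pos": TCP position; "tool_rot": TCP orientation; "contact_force": force on the tool from outside, world axes, zero at the start; "torque": the same for the moment, N m; "gripper_width": opening from 0.0 (shut) to 1.0 (fully open).
Only numpy, scipy, OpenCV 4.12 (cv2) and the standard library are available. Lean on these libraries where they do the work, as an engineer would, in place of code of your own. Each camera call takes 0.05 s, during which the arm holds its last target.

TASK

The freshly glued mosaic is lying under the bench press: fit the loose crank fully home onto the square end of the press screw, without forcing it, and wind it clockwise until the rubber-faced plate holds the mosaic firmly, about a quarter turn past the first touch, but never so hard that the glass cracks. Then lift the crank off, leaving the press tight, and lay it back flat on its cork mat, knob up, disturbing nothing else on the bench.

Things in the scene. Friction and masses are not known exactly. Their poses are not given: they have to be found in the camera images.
- crank_hub (a point): Middle of the grip on the crank's dark square hub, on its axis, 28 mm above the flat underside. The loose crank (0.44 kg) has this hub, 30 x 30 mm and 42 mm tall, a flat steel arm and a red knob. x points along the arm to the knob, z up out of the hub; the hub's sides are parallel to x and y. The arm, 22 mm wide and 10 mm thick, is level with the underside and ends 94 mm from the axis.
- crank_socket (a point): Centre of the square socket's mouth in the crank's underside, on the hub's axis: 16.4 mm wide, sides parallel to the hub's, 30 mm deep, with a 1.5 mm bevel. Axes as crank_hub. At the start the crank lies flat on its cork mat, knob up, its arm within about 0.4 rad of the world y axis.
- crank_knob (a point): Middle of the crank's red knob: an upright round grip 24 mm across and 56 mm tall, 80 mm from the hub's axis; this point is 45 mm above the crank's underside, the grip reaches from 13.5 to 69.5 mm. It spins freely on its pin, so an unturning gripper can hold it and lead it round in a circle.
- spindle (a point): Shoulder at the top of the press screw: the centre of a flat ring 28 mm across on which the underside of a fitted crank rests. It keeps the press's directions and does not turn. Clockwise turning (seen from above) lowers the screw and this point by 12 mm a turn. The screw is stiff in its nut: 0.5 N m, about 6 N at the knob while it turns, less when it has stopped. It stays where it is left.
- square_end (a point): Top of the screw's square end, 24 mm above the shoulder: a 14 mm square, its top edges bevelled by 0.7 mm. This frame does NOT show how the square is turned: that differs every time and must be seen, or felt by turning the crank in small steps under a light push (5 N is plenty, 60 N bruises it) until it drops over it. It goes on in four ways.
- platen: Green pressing plate, 130 x 130 mm, 8 mm rubber face below; it moves with the screw without turning. Origin: middle of the unloaded rubber's underside. It starts 5 to 11 mm above the mosaic. After touching, the effort at the knob grows by 2.7 N per radian (the rubber gives 1 mm per 60 N). The mosaic is firm from 80 N on; its glass cracks above 400 N, about half a turn past the touch.
- press: Bench press, fixed: green bed plate 200 (x) x 250 (y) mm, 30 mm high; two steel columns 22 mm thick at y = +-105 mm; green crosshead 42 mm deep, 250 mm long in y, from 129 to 165 mm high, with a brass nut up to 174 mm round the screw. Origin: centre of its underside, on the screw's upright axis.
- mosaic: Mosaic panel of coloured glass tiles on a plywood board, 150 x 150 mm and about 18 mm thick, 0.45 kg, lying loose on the bed plate under the platen. Origin at the centre of its underside.
- mat: Cork mat fixed to the bench where the crank lives, 150 (x) x 220 (y) mm, 4 mm thick, at the left or the right of the press. Origin at the centre of its underside.
- tile_tray: White divided tray of glass tiles, 130 x 170 mm, 30 mm high, fixed to the bench on the other side of the press. Origin at the centre of its underside.
- bowl: Loose orange bowl, 120 mm across, 65 mm high. Origin at the centre of its underside. Leave alone.
- jar: Loose jar with an aluminium lid, 84 mm across, 118 mm high. Origin at the centre of its underside. Leave alone.
- spray_bottle: Loose blue spray bottle with a white and red head, 68 mm across, 225 mm high. Origin at the centre of its underside. Leave alone.
There are look-alikes about, which are no part of the job. There is more than one size of the mosaic; the job needs the larger. Leave any blue look-alike of the part that bears crank_hub alone.

How it is judged:
On the way, in this order (a step that is already met when the one before it is completed fails the run):
1. the crank is fully home on the square end of the screw (horizontal distance between crank_hub and spindle below 0.004 m and z of crank_hub in the frame of spindle below 0.032 m and angle between crank_hub's own z axis and vertical below 0.12 rad), for 0.2 s.
2. the press is wound down onto the mosaic with the crank and holds it firmly (80 N or more) (contact force between platen and mosaic above 80 N and horizontal distance between crank_hub and spindle below 0.006 m and z of crank_hub in the frame of spindle below 0.038 m), for 0.2 s.
At the end, for the whole second after the job is handed in: The plate presses the mosaic with 80 N or more (never above 400 N); the crank is off the screw and lies flat, knob up (tilt under 0.06 rad) and at rest on the cork mat, hub and knob both over the mat (its edge, plus 10 mm for the knob); nothing else on the bench is disturbed (contact force between platen and mosaic above 80 N and height (world z) of crank_hub between 0.028 and 0.036 m and angle between crank_hub's own z axis and vertical below 0.06 rad and x of crank_hub in the frame of mat between -0.075 and 0.075 m and y of crank_hub in the frame of mat between -0.11 and 0.11 m and x of crank_knob in the frame of mat between -0.085 and 0.085 m and y of crank_knob in the frame of mat between -0.12 and 0.12 m and linear speed of crank below 0.02 m/s); the robot touches nothing.
It fails at once if the mosaic is pressed with more than 400 N: its glass cracks (contact force between platen and mosaic above 400 N).
It fails at once if the crank is forced: it bears on the end of the square with more than 60 N before it has dropped over it (contact force between crank and platen above 60 N and z of crank_hub in the frame of spindle above 0.042 m).
It fails at once if the mosaic is shifted by more than 15 mm (distance of mosaic from where it was at the start of the episode above 0.015 m).
It fails at once if the bowl, the jar or the spray bottle is moved by more than 20 mm (distance of any of bowl, jar, spray_bottle from where it was at the start of the episode above 0.02 m).
It also fails if it takes over 72 s, if anything falls off the work surface, if the arm or the gripper's body presses on something with over 40 N, if the wrist force passes 120 N, or if a joint passes its speed limit or range.

## Working session

There is one attempt and no reset: what is moved stays moved. The work goes in short steps, Python scripts to look and compute and a tool call to move; the robot and the scene stay as the last step left them, time stands still between calls to the robot, and variables do not carry over. Pictures are saved under pics/ and viewed, and the job is handed in when it is done.

Besides the shell and the picture viewer there is one more tool, called after "Emit:" by a JSON object that holds its "fn" and its "kwargs". play_rows: Moves the arm, as the interface text tells. Shift numbers are shares of 400 mm and turn numbers shares of 360 degrees, none past 1 either way. Its arguments: {"type":"object","properties":{"motion":{"type":"array"},"fingers":{"type":"number"},"grip_force":{"type":"number"}},"required":["motion"]}

```bash
mkdir -p pics; cat > h.py <<'E'
import numpy as np, cv2, pickle
from station import bot
from scipy.spatial.transform import Rotation as R
def snap(name,tag):
    d=bot.read_camera(name); pickle.dump(d,open(f'pics/{tag}.pkl','wb'))
    cv2.imwrite(f'pics/{tag}.png',d['pixels'][:,:,::-1]); return d
def load(tag): return pickle.load(open(f'pics/{tag}.pkl','rb'))
def f(d): return d['pixels'].shape[0]/2/np.tan(np.radians(d['fovy'])/2)
def ray(d,u,v):
    r=np.array([(u-d['cx'])/f(d),(v-d['cy'])/f(d),1.]); P=np.array(d['pose']); return P[:3,3],P[:3,:3]@r
def onz(d,u,v,z):
    o,r=ray(d,u,v); return o+r*(z-o[2])/r[2]
def pt(d,u,v):
    o,r=ray(d,u,v); return o+r*d['range_z'][int(v),int(u)]
def cloud(d):
    h,w=d['range_z'].shape; v,u=np.mgrid[:h,:w]; z=d['range_z']
    c=np.stack([(u-d['cx'])/f(d)*z,(v-d['cy'])/f(d)*z,z],-1); P=np.array(d['pose']); return c@P[:3,:3].T+P[:3,3]
def proj(d,p):
    P=np.array(d['pose']); c=P[:3,:3].T@(np.array(p)-P[:3,3]); return c[0]/c[2]*f(d)+d['cx'],c[1]/c[2]*f(d)+d['cy']
E
python3 - <<'E'
from h import *
for n in ['scene','top','wrist']:
    d=snap(n,n+'0'); print(n,d['fovy'],d['cx'],d['cy'],np.round(d['pose'],3).tolist())
print(bot.get_obs())
E
```

```text
scene 57.69525335358559 282.1927217456404 212.38787228698575 [[0.779, 0.352, -0.52, 1.173], [0.628, -0.444, 0.64, -0.792], [-0.006, -0.824, -0.566, 0.905], [0.0, 0.0, 0.0, 1.0]]
top 47.93089132257734 280.01534409462005 207.85307626295167 [[-0.103, -0.975, 0.199, 0.148], [-0.995, 0.101, -0.016, 0.051], [-0.005, -0.199, -0.98, 1.852], [0.0, 0.0, 0.0, 1.0]]
wrist 69.90292631154271 281.728067200611 209.00916557375368 [[0.411, -0.866, -0.283, 0.35], [-0.911, -0.392, -0.126, -0.583], [-0.002, 0.31, -0.951, 0.374], [0.0, 0.0, 0.0, 1.0]]
{'t': 0.15, 'q': array([ 1.03886412,  0.47766357,  0.022338  ,  1.55617746, -0.01151273,
        1.10930265, -0.08309451]), 'joint_vel': array([ 0.00046675, -0.00188679, -0.00170591, -0.00266789, -0.00095646,
        0.00075405,  0.00050429]), 'joint_torque': array([ 2.63563466e-03, -5.96925831e+01,  1.61014248e+00, -2.81491059e+01,
        1.26983973e-02,  6.62154853e-03,  2.99348233e-05]), 'eef_pos': array([ 0.27740273, -0.61483695,  0.20193294]), 'tool_rot': array([-6.85455658e-04,  9.77626730e-01,  2.10346071e-01, -1.91171759e-04]), 'contact_force': array([0.54816566, 0.26425616, 0.57973016]), 'torque': array([ 0.00492171, -0.01198931, -0.00506739]), 'gripper_width': 1.0008864090729368}
```

View pics/scene0.png

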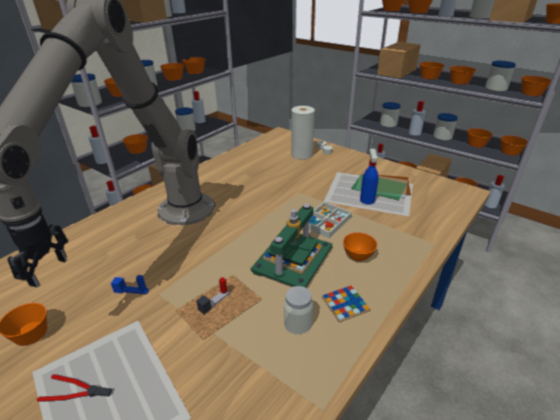

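View pics/top0.png

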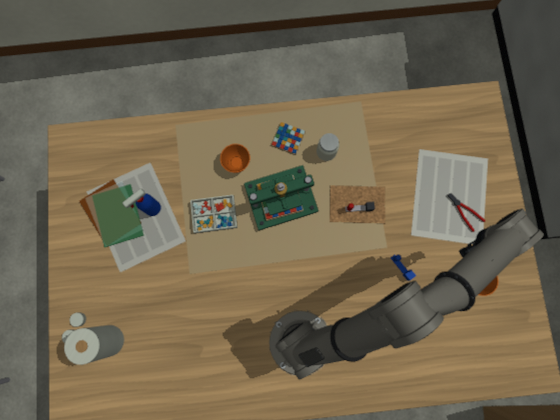

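View pics/wrist0.png

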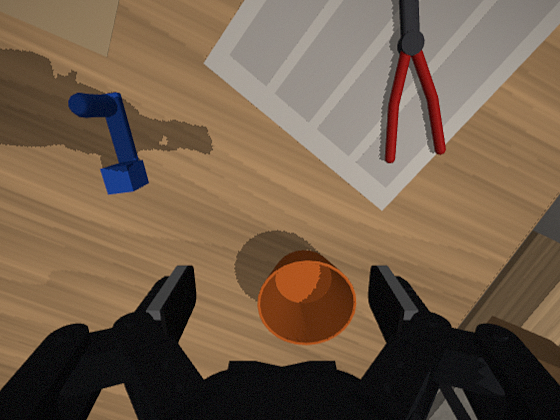

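```bash
python3 - <<'E'
from h import *
for tag in ['top0','scene0']:
    d=load(tag); c=cloud(d); hsv=cv2.cvtColor(d['pixels'],cv2.COLOR_RGB2HSV)
    H,S,V=[hsv[...,i].astype(int) for i in range(3)]
    zone=(c[...,0]>0.35)&(c[...,0]<0.9)&(c[...,1]>-0.6)&(c[...,1]<0.5)
    red=((H<5)|(H>174))&(S>150)&(V>80)&zone&(c[...,2]>.02)
    dark=(V<60)&(S<90)&zone&(c[...,2]>.02)
    green=(H>60)&(H<95)&(S>80)&zone
    for n,m in [('red',red),('dark',dark),('green',green)]:
        k,l,st,ce=cv2.connectedComponentsWithStats(m.astype(np.uint8))
        for i in range(1,k):
            if st[i,4]>15:
                p=c[l==i]; print(tag,n,ce[i].round(1),st[i].tolist(),np.median(p,0).round(3),p.min(0).round(3),p.max(0).round(3))
    for u,v in ([(330,187),(384,187),(385,223),(330,222),(281,188),(369,206),(352,207)] if tag=='top0' else [(210,300),(204,305),(223,285)]): print(u,v,pt(d,u,v).round(3))
d=load('top0'); im=d['pixels'][150:260,170:400]
cv2.imwrite('pics/t0z.png',cv2.resize(im[:,:,::-1],None,fx=3.4,fy=3.4,interpolation=2))
d=load('scene0'); im=d['pixels'][170:340,140:360]
cv2.imwrite('pics/s0z.png',cv2.resize(im[:,:,::-1],None,fx=3.4,fy=3.4,interpolation=2))
E
```

```text
top0 red [219.4 206.8] [217, 203, 5, 8, 17] [0.55  0.258 0.024] [0.534 0.252 0.02 ] [0.561 0.269 0.032]
top0 red [350.8 205.5] [349, 204, 5, 4, 18] [ 0.489 -0.249  0.075] [ 0.483 -0.257  0.065] [ 0.497 -0.241  0.08 ]
top0 dark [255.4 205. ] [253, 203, 6, 5, 20] [0.532 0.116 0.055] [0.521 0.106 0.033] [0.539 0.127 0.144]
top0 dark [369.4 206.2] [365, 203, 9, 8, 59] [ 0.485 -0.325  0.045] [ 0.473 -0.341  0.021] [ 0.501 -0.314  0.058]
top0 green [281.5 196.6] [245, 166, 73, 64, 2322] [0.544 0.011 0.068] [ 0.441 -0.122 -0.002] [0.681 0.153 0.178]
top0 green [229.8 218.6] [228, 216, 4, 6, 16] [0.497 0.223 0.018] [ 0.489  0.218 -0.   ] [0.508 0.231 0.022]
top0 green [206.8 221.3] [204, 219, 6, 5, 18] [0.497 0.314 0.015] [0.488 0.305 0.001] [0.505 0.326 0.025]
top0 green [223.5 223.8] [221, 221, 6, 6, 17] [0.476 0.248 0.02 ] [0.468 0.24  0.001] [0.495 0.261 0.029]
330 187 [ 0.589 -0.188 -0.005]
384 187 [ 0.565 -0.404  0.003]
385 223 [ 0.419 -0.386  0.002]
330 222 [ 0.446 -0.17   0.   ]
281 188 [0.557 0.014 0.194]
369 206 [ 0.485 -0.323  0.051]
352 207 [ 0.483 -0.252  0.077]
scene0 red [222.8 285. ] [220, 278, 7, 15, 79] [ 0.498 -0.254  0.057] [ 0.483 -0.26   0.025] [ 0.504 -0.244  0.077]
scene0 dark [294.2 240. ] [291, 236, 7, 8, 26] [0.574 0.01  0.103] [ 0.557 -0.039  0.083] [0.597 0.047 0.142]
scene0 dark [203.9 305.3] [197, 300, 14, 11, 91] [ 0.502 -0.338  0.035] [ 0.478 -0.344  0.02 ] [ 0.507 -0.316  0.047]
scene0 green [304.5 215.3] [297, 208, 15, 19, 177] [0.563 0.085 0.164] [0.475 0.035 0.017] [0.582 0.251 0.169]
scene0 green [292.  257.6] [252, 226, 79, 61, 1962] [ 0.598 -0.041  0.038] [ 0.47  -0.124  0.007] [0.683 0.15  0.17 ]
scene0 green [352.7 306. ] [350, 304, 7, 5, 21] [ 0.838 -0.042  0.013] [ 0.831 -0.05   0.011] [ 0.848 -0.033  0.017]
210 300 [ 0.502 -0.312  0.042]
204 305 [ 0.504 -0.337  0.042]
223 285 [ 0.5   -0.254  0.057]
```

View pics/t0z.png

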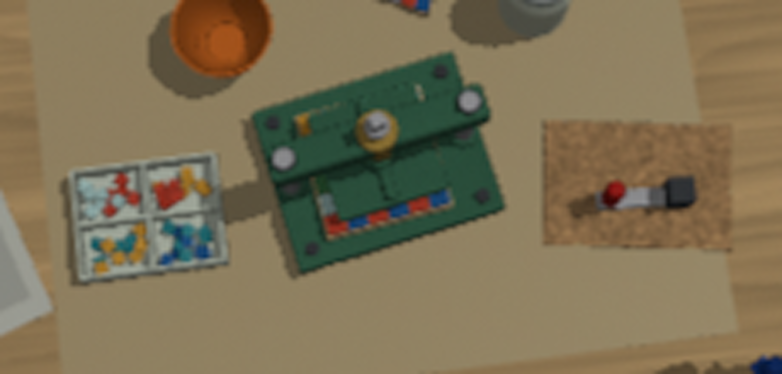

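View pics/s0z.png

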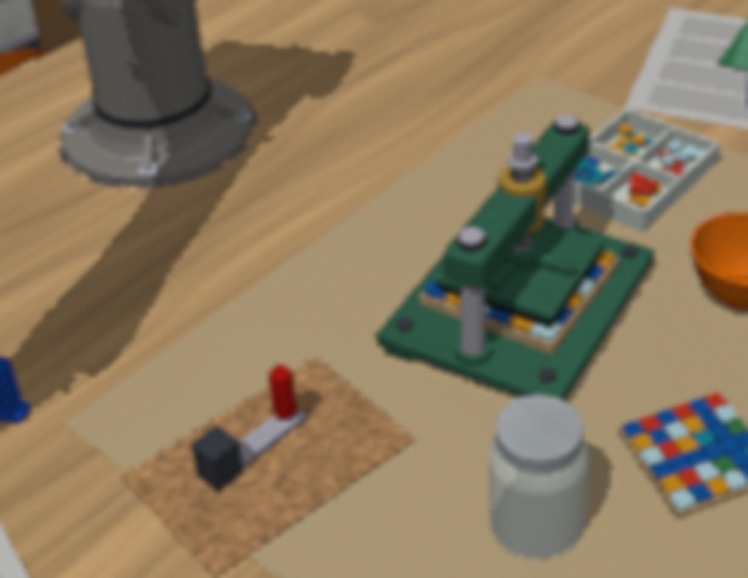

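```bash
cat >> h.py <<'E'
def rowto(p,yaw_deg):
    o=bot.get_obs(); q=np.array(o['tool_rot']); r0=R.from_quat([q[1],q[2],q[3],q[0]])
    y=np.radians(yaw_deg); X=np.array([np.cos(y),np.sin(y),0]); Z=np.array([0,0,-1.]); Y=np.cross(Z,X)
    r1=R.from_matrix(np.stack([X,Y,Z],1))
    sh=r0.inv().apply(np.array(p)-o['eef_pos'])/0.4; tu=(r0.inv()*r1).as_rotvec()/(2*np.pi)
    return sh.round(4),tu.round(4),'mm',np.linalg.norm(sh*400).round(),'deg',(np.linalg.norm(tu)*360).round(1)
def st():
    o=bot.get_obs(); q=o['tool_rot']; r=R.from_quat([q[1],q[2],q[3],q[0]]).as_matrix()
    print('t',round(o['t'],2),'p',np.round(o['eef_pos'],4),'yaw',np.degrees(np.arctan2(r[1,0],r[0,0])).round(2),'zt',r[:,2].round(4),'F',np.round(o['contact_force'],2),'T',np.round(o['torque'],3),'g',round(o['gripper_width'],3),'q',np.round(o['q'],2))
E
python3 -c "
from h import *
st();print(rowto([.49,-.30,.26],90))"
```

```text
t 0.15 p [ 0.2774 -0.6148  0.2019] yaw 24.29 zt [-7.0e-04  1.3e-03 -1.0e+00] F [0.55 0.26 0.58] T [ 0.005 -0.012 -0.005] g 1.001 q [ 1.04  0.48  0.02  1.56 -0.01  1.11 -0.08]
(array([ 0.8082, -0.4991, -0.1445]), array([-2.000e-04, -1.000e-04, -1.825e-01]), 'mm', np.float64(384.0), 'deg', np.float64(65.7))
```

Emit:
{"fn": "play_rows", "kwargs": {"motion": [[[0.05,0,-0.1445],[0,0,-0.02]],[[0.2,-0.1,-0.1445],[0,0,-0.045]],[[0.3,-0.18,-0.1445],[0,0,-0.07]],[[0.4,-0.25,-0.1445],[0,0,-0.09]],[[0.5,-0.32,-0.1445],[0,0,-0.115]],[[0.6,-0.38,-0.1445],[0,0,-0.14]],[[0.7,-0.44,-0.1445],[0,0,-0.16]],[[0.8082,-0.4991,-0.1445],[0,0,-0.1825]]]}}

```text
t: 0.95
eef_pos: [0.4804, -0.3118, 0.26]
tool_rot: [-0.001, 0.705, 0.709, 0.0]
contact_force: [1.7, -0.6, 0.1]
gripper_width: 0.999
```

Emit:
{"fn": "play_rows", "kwargs": {"motion": [[[0,0,0],[0,0,0]],[[0,0,0],[0,0,0]]]}}

```text
t: 1.15
eef_pos: [0.4811, -0.3102, 0.2599]
tool_rot: [-0.001, 0.704, 0.71, 0.0]
contact_force: [-1.1, -0.2, -0.8]
gripper_width: 0.999
```

```bash
python3 -c "
from h import *
st();snap('wrist','w1');st()
snap('top','t1')"
```

```text
t 1.15 p [ 0.4811 -0.3102  0.2599] yaw 90.47 zt [-0.0011  0.0013 -1.    ] F [-1.08 -0.23 -0.81] T [-0.056  0.033  0.009] g 0.999 q [ 0.74  0.28 -0.34  1.72  0.1   1.16  0.38]
t 1.2 p [ 0.4801 -0.312   0.2598] yaw 90.26 zt [-1.7e-03  8.0e-04 -1.0e+00] F [-0.75 -0.37 -0.12] T [-0.029  0.014 -0.012] g 0.999 q [ 0.74  0.28 -0.33  1.72  0.1   1.16  0.38]
```

View pics/w1.png

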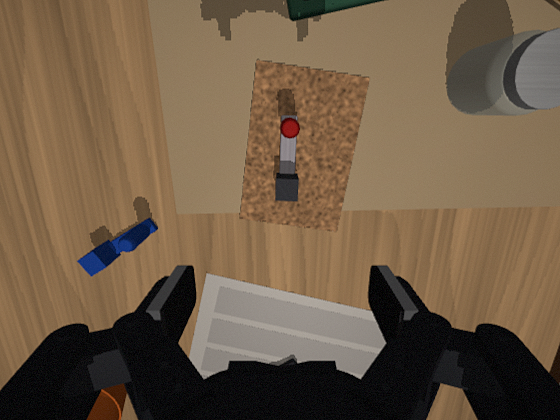

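```bash
cat > crank.py <<'E'
from h import *
def crank(tag,ox=0.3):
    d=load(tag); c=cloud(d); hsv=cv2.cvtColor(d['pixels'],cv2.COLOR_RGB2HSV)
    H,S,V=[hsv[...,i].astype(int) for i in range(3)]
    zone=(np.arange(420)[:,None]<260)&(c[...,2]<0.12)
    out={}
    for n,m in [('red',((H<6)|(H>174))&(S>140)&(V>60)&zone),('hub',(V<85)&(S<110)&zone&(c[...,2]>.038)&(c[...,2]<.055))]:
        k,l,s,ce=cv2.connectedComponentsWithStats(m.astype(np.uint8)); i=1+np.argmax(s[1:,4])
        p=c[l==i]; top=np.percentile(p[:,2],80)
        # top-face only
        mm=(l==i)&(c[...,2]>top-.006); vv,uu=np.nonzero(mm)
        q=np.stack([onz(d,u,v,np.median(c[mm][:,2])) for u,v in zip(uu,vv)])[:,:2].astype(np.float32)
        rect=cv2.minAreaRect(q*1000)
        print(n,s[i].tolist(),'top z',round(float(np.median(c[mm][:,2])),4),'mean',q.mean(0).round(4),'rect',np.round(rect[0],1),np.round(rect[1],1),round(rect[2],1))
        out[n]=np.array(rect[0])/1000
    a=out['red']-out['hub']; print('arm yaw',np.degrees(np.arctan2(a[1],a[0])).round(2),'len',np.linalg.norm(a).round(4))
E
python3 -c "
from crank import *
crank('w1')
d=load('w1')
cv2.imwrite('pics/w1z.png',cv2.resize(d['pixels'][50:240,220:400,::-1],None,fx=3.1,fy=3.1,interpolation=2))"
```

```text
red [281, 118, 19, 20, 296] top z 0.0738 mean [ 0.4896 -0.2493] rect [ 489.5 -249.2] [19.6 20. ] 0.5
hub [461, 41, 36, 71, 520] top z 0.0503 mean [ 0.7026 -0.1926] rect [ 706.8 -190.1] [74.2 27.1] 88.1
arm yaw -164.77 len 0.2253
```

View pics/w1z.png

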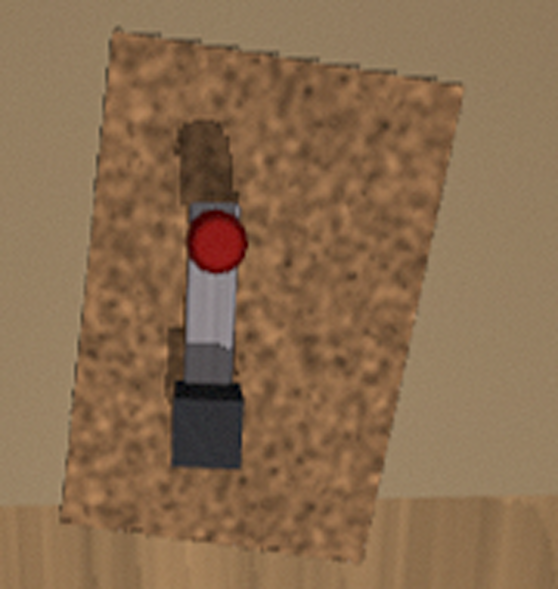

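```bash
sed -i "s/zone=(np/zone=(c[...,0]<0.6)\&(c[...,1]<0)\&(np/" crank.py
python3 -c "
from crank import *
crank('w1')
d=load('w1')
for u,v in [(254,59),(369,78),(337,231),(239,217)]: print(onz(d,u,v,.004).round(4))
d=load('top0')
for u,v in [(330,186),(385,186.5),(385,223),(330,222)]: print(onz(d,u,v,.004).round(4))
"
```

```text
red [281, 118, 19, 20, 296] top z 0.0738 mean [ 0.4896 -0.2493] rect [ 489.5 -249.2] [19.6 20. ] 0.5
hub [275, 178, 24, 24, 515] top z 0.0469 mean [ 0.4872 -0.3289] rect [ 487.1 -329.1] [30.7 29.9] 88.3
arm yaw 88.27 len 0.0798
[ 0.444  -0.1671  0.004 ]
[ 0.5943 -0.1884  0.004 ]
[ 0.5664 -0.4046  0.004 ]
[ 0.417  -0.3832  0.004 ]
[ 0.5912 -0.1877  0.004 ]
[ 0.5662 -0.4075  0.004 ]
[ 0.4187 -0.3857  0.004 ]
[ 0.4452 -0.1696  0.004 ]
```

```bash
python3 -c "
from h import *
st();print(rowto([.4872,-.329,.06],88.3));print(rowto([.4872,-.329,.013],88.3))"
```

```text
t 1.25 p [ 0.4795 -0.313   0.2598] yaw 90.15 zt [-1.8e-03  5.0e-04 -1.0e+00] F [ 0.15  0.28 -0.12] T [ 0.033  0.043 -0.011] g 0.998 q [ 0.74  0.28 -0.33  1.72  0.1   1.16  0.38]
(array([-0.0403,  0.02  ,  0.4993]), array([-0.0003, -0.0001,  0.0051]), 'mm', np.float64(201.0), 'deg', np.float64(1.9))
(array([-0.0404,  0.0202,  0.6168]), array([-0.0003, -0.0001,  0.0051]), 'mm', np.float64(247.0), 'deg', np.float64(1.9))
```

Emit:
{"fn": "play_rows", "kwargs": {"motion": [[[-0.02,0.01,0.1],[0,0,0.003]],[[-0.0403,0.02,0.2],[-0.0003,0,0.005]],[[-0.0403,0.02,0.3],[-0.0003,0,0.005]],[[-0.0403,0.02,0.4],[-0.0003,0,0.005]],[[-0.0403,0.02,0.45],[-0.0003,0,0.005]],[[-0.0403,0.02,0.45],[-0.0003,0,0.005]],[[-0.0403,0.02,0.45],[-0.0003,0,0.005]]]}}

```text
t: 1.95
eef_pos: [0.4867, -0.3305, 0.0801]
tool_rot: [-0.0, 0.718, 0.696, -0.0]
contact_force: [-0.5, 0.2, 0.5]
gripper_width: 1.001
```

```bash
python3 -c "
from h import *
st();snap('wrist','w2');st();print(rowto([.4872,-.329,.013],88.3));from crank import crank;crank('w2')"
```

```text
t 1.95 p [ 0.4867 -0.3305  0.0801] yaw 88.21 zt [-2.e-04  0.e+00 -1.e+00] F [-0.54  0.21  0.46] T [0.007 0.067 0.003] g 1.001 q [ 0.72  0.5  -0.29  1.86  0.19  0.82  0.29]
t 2.0 p [ 0.4876 -0.3305  0.081 ] yaw 88.24 zt [ 1.5e-03 -8.0e-04 -1.0e+00] F [-0.14  0.34 -0.04] T [-0.011 -0.018  0.071] g 0.999 q [ 0.72  0.49 -0.29  1.86  0.19  0.82  0.29]
(array([ 0.0038, -0.0013,  0.17  ]), array([ 0.0002,  0.0001, -0.0002]), 'mm', np.float64(68.0), 'deg', np.float64(0.1))
red [264, 86, 39, 39, 1123] top z 0.0738 mean [ 0.4898 -0.2486] rect [ 489.8 -248.8] [20.6 19.6] 13.8
hub [262, 201, 42, 42, 1660] top z 0.0467 mean [ 0.4873 -0.3282] rect [ 487.3 -328.5] [31.1 29.6] 88.2
arm yaw 88.23 len 0.0797
```

View pics/w2.png

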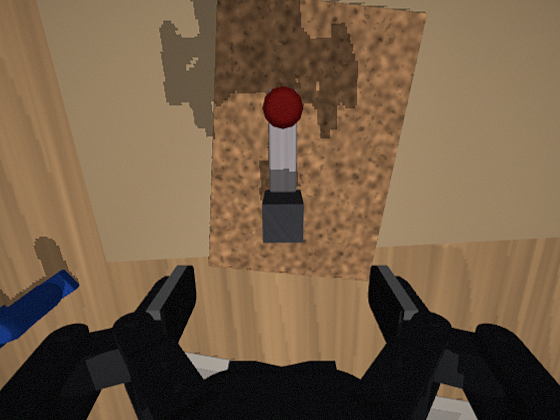

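Emit:
{"fn": "play_rows", "kwargs": {"motion": [[[0.002,-0.001,0.08],[0,0,0]],[[0.004,-0.001,0.14],[0,0,0]],[[0.004,-0.001,0.17],[0,0,0]],[[0.004,-0.001,0.17],[0,0,0]],[[0.004,-0.001,0.17],[0,0,0]]]}}

```text
t: 2.5
eef_pos: [0.4883, -0.3296, 0.0144]
tool_rot: [0.002, 0.718, 0.696, 0.0]
contact_force: [-0.1, -0.4, 0.2]
gripper_width: 0.999
```

Emit:
{"fn": "play_rows", "kwargs": {"motion": [[[0,0,0],[0,0,0]],[[0,0,0],[0,0,0]],[[0,0,0],[0,0,0]],[[0,0,0],[0,0,0]],[[0,0,0],[0,0,0]],[[0,0,0],[0,0,0]],[[0,0,0],[0,0,0]],[[0,0,0],[0,0,0]]], "fingers": 10, "grip_force": 100}}

```text
t: 3.3
eef_pos: [0.4882, -0.3298, 0.0154]
tool_rot: [0.002, 0.718, 0.696, 0.0]
contact_force: [-3.7, 0.9, 9.0]
gripper_width: 0.285
```

```bash
python3 -c "
from h import *
st();snap('wrist','w3');st()"
```

```text
t 3.3 p [ 0.4882 -0.3298  0.0154] yaw 88.21 zt [ 0.0031 -0.0024 -1.    ] F [-3.73  0.85  9.05] T [ 0.316  0.659 -0.006] g 0.285 q [ 0.69  0.59 -0.27  1.89  0.23  0.69  0.26]
t 3.35 p [ 0.4883 -0.3298  0.0154] yaw 88.21 zt [ 0.0032 -0.0024 -1.    ] F [-3.67  1.42  9.15] T [ 0.291  0.603 -0.019] g 0.287 q [ 0.69  0.59 -0.27  1.89  0.23  0.69  0.26]
```

View pics/w3.png

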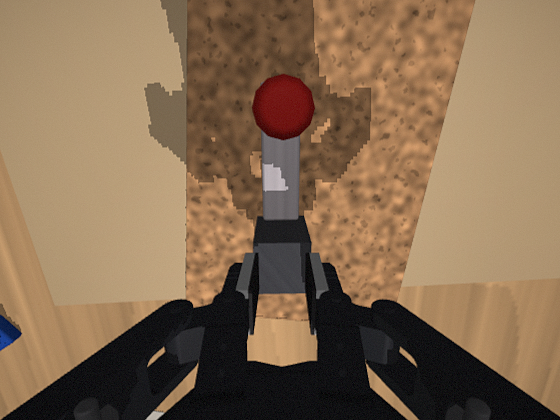

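```bash
python3 -c "
from h import *
print(rowto([.488,-.329,.30],88.3));print(rowto([.465,-.05,.30],90))"
```

```text
(array([ 4.000e-04,  1.600e-03, -7.115e-01]), array([ 0.0005,  0.0004, -0.0003]), 'mm', np.float64(285.0), 'deg', np.float64(0.2))
(array([ 0.6957, -0.0777, -0.7133]), array([ 0.0005,  0.0004, -0.005 ]), 'mm', np.float64(400.0), 'deg', np.float64(1.8))
```

Emit:
{"fn": "play_rows", "kwargs": {"motion": [[[0,0,-0.05],[0,0,0]],[[0,0,-0.15],[0,0,0]],[[0,0,-0.25],[0,0,0]],[[0,0,-0.35],[0,0,0]],[[0,0,-0.45],[0,0,0]],[[0,0,-0.55],[0,0,0]],[[0,0,-0.65],[0,0,0]],[[0,0,-0.71],[0,0,0]]]}}

```text
t: 4.15
eef_pos: [0.4877, -0.3293, 0.3023]
tool_rot: [0.003, 0.718, 0.696, 0.001]
contact_force: [0.6, -0.2, -4.9]
gripper_width: 0.284
```

Emit:
{"fn": "play_rows", "kwargs": {"motion": [[[0.05,0,0],[0,0,0]],[[0.15,-0.02,0],[0,0,-0.002]],[[0.25,-0.04,0],[0,0,-0.004]],[[0.36,-0.06,0],[0,0,-0.005]],[[0.48,-0.07,0],[0,0,-0.005]],[[0.59,-0.078,0],[0,0,-0.005]],[[0.69,-0.078,0],[0,0,-0.005]],[[0.69,-0.078,0],[0,0,-0.005]]]}}

```text
t: 4.95
eef_pos: [0.4638, -0.045, 0.3002]
tool_rot: [0.002, 0.703, 0.711, 0.001]
contact_force: [0.1, 1.0, -3.6]
gripper_width: 0.281
```

```bash
python3 -c "
from h import *
st();snap('wrist','w4');st();snap('top','t4');snap('scene','s4')"
```

```text
t 4.95 p [ 0.4638 -0.045   0.3002] yaw 90.62 zt [ 0.0039 -0.0018 -1.    ] F [ 0.1   0.97 -3.6 ] T [-0.136 -0.016 -0.019] g 0.281 q [ 0.48  0.07 -0.54  1.88  0.04  1.2  -0.06]
t 5.0 p [ 0.4639 -0.0487  0.3001] yaw 90.41 zt [ 0.0035 -0.0036 -1.    ] F [ 0.98 -0.95 -3.53] T [-0.17   0.06   0.001] g 0.283 q [ 0.48  0.07 -0.54  1.88  0.04  1.2  -0.06]
```

View pics/w4.png

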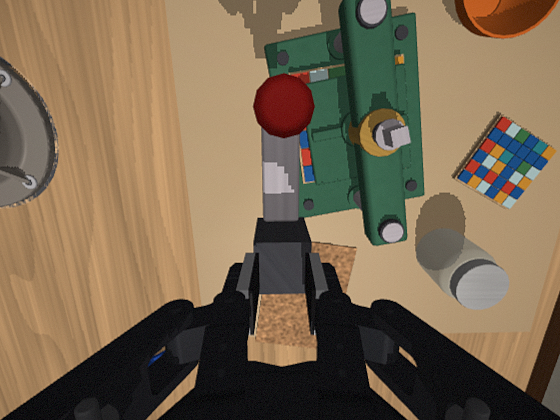

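```bash
python3 -c "
from h import *
snap('wrist','w5');st()
d=load('w5');c=cloud(d)
cv2.imwrite('pics/w5z.png',cv2.resize(d['pixels'][90:180,340:440,::-1],None,fx=6,fy=6,interpolation=cv2.INTER_NEAREST))
z=c[...,2]
for v in range(112,156,3): print(v,' '.join('%3d'%(1000*z[v,u]) for u in range(355,422,3)))
"
```

```text
t 5.15 p [ 0.4643 -0.0534  0.3002] yaw 89.95 zt [ 0.0036 -0.0044 -1.    ] F [ 0.2  -0.6  -3.21] T [-0.212 -0.013 -0.044] g 0.285 q [ 0.49  0.07 -0.53  1.88  0.05  1.2  -0.06]
112 156 163 165 172 171 171 173 172 172 193 195 195 194 194 194 194 173  83  30  30  29  30   1
115 152 162 170 173 171 173 173 174 195 194 195 194 195 194 198 205 211 215  30  30  29  31  29
118 153 165 172 172 172 172 172 179 195 194 195 199 206 211 217 219 219 218  30  30  31  31  29
121 155 167 172 174 172 172 175 194 195 196 204 212 218 219 219 219 217 219  32  30  30  30  28
124 157 169 171 172 172 172 179 194 195 194 202 211 217 219 219 219 218 218 218  30  30  32  30
127 154 167 172 172 175 172 179 195 194 194 199 207 216 218 218 218 219 219 219  30  31  31  31
130 152 167 173 174 172 173 175 195 195 195 198 206 213 220 218 217 219 218 219  30  29  30  30
133 149 163 173 171 172 173 172 191 195 195 471 205 212 218 218 220 218 217  73  29  31  30  29
136 143 158 171 173 171 173 172 173 194 196 194 193 212 217 218 195  74  73  73  31  32  30  29
139 140 155 162 172 173 172 173 171 173 190 195 195 194 193 172 164  74  75  72  30  30  30  31
142 139 152 162 165 171 172 173 172 173 172 174 173 172 172 166 165  73  74  72  31  30  31  31
145 139 151 160 165 165 172 471 171 173 173 173 171 164 165 166 165  75  72  73  30  30  31  30
148 136 150 160 164 165 166 165 166 165 166 165 165 165 165 166 164  73  72  74  31  31  31  30
151  74 148 161 164 165 165 167 165 165 165 166 165 165 165 165 163  73  73  73  29  31  31  30
154  75 146 160 165 165 165 167 165 166 166 166 166 165 165 165 165  73  73  74  30  32  31  30
```

View pics/w5z.png

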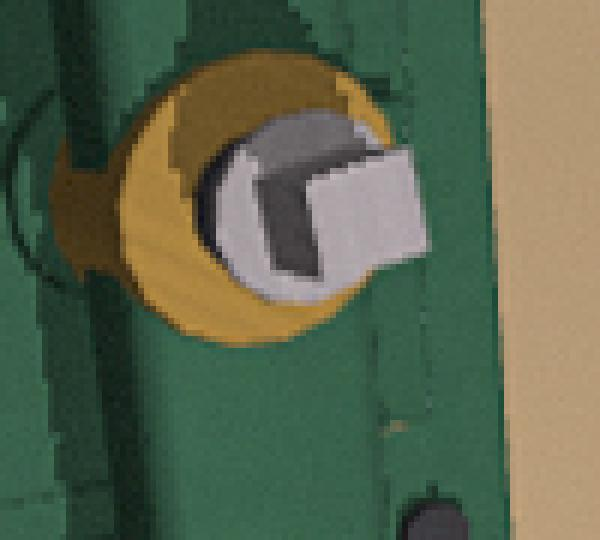

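```bash
cat > sq.py <<'E'
from h import *
def sq(tag,u0,u1,v0,v1,zmin=.2155,zmax=.225):
    d=load(tag);c=cloud(d);z=c[...,2]
    m=np.zeros(z.shape,bool); m[v0:v1,u0:u1]=((z>zmin)&(z<zmax))[v0:v1,u0:u1]
    k,l,s,ce=cv2.connectedComponentsWithStats(m.astype(np.uint8)); i=1+np.argmax(s[1:,4]); m=l==i
    zz=np.median(z[m]); vv,uu=np.nonzero(m)
    q=np.stack([onz(d,u,v,zz) for u,v in zip(uu,vv)])[:,:2].astype(np.float32)
    r=cv2.minAreaRect(q*1000); print(tag,'z',zz.round(4),'n',m.sum(),'mean',q.mean(0).round(4),'rect',np.round(r[0],1),np.round(r[1],1),round(r[2],2)); return r
E
python3 -c "
from sq import *
sq('w5',385,416,108,140)
sq('w4',385,416,108,145)
d=load('w5');P=[onz(d,340+(x)/6-.5,90+y/6-.5,.2185)[:2]*1000 for x,y in [(303,182),(412,148),(430,248),(322,275)]]
P=np.array(P);print(P.round(1),P.mean(0))
for i in range(4):
  e=P[(i+1)%4]-P[i];print(np.linalg.norm(e).round(1),np.degrees(np.arctan2(e[1],e[0])).round(1)%90)
"
```

```text
w5 z 0.2188 n 332 mean [0.5608 0.0148] rect [560.6  14.6] [15.2 14.2] 18.71
w4 z 0.2189 n 298 mean [0.5608 0.0154] rect [560.5  14.8] [15.1 14.5] 18.3
[[552.   19.5]
 [566.1  23.9]
 [570.3  10.9]
 [556.    7.3]] [561.08949415  15.42260988]
14.8 17.2
13.7 17.900000000000006
14.8 14.099999999999994
12.8 18.099999999999994
```

```bash
python3 -c "
from h import *
print(rowto([.645,-.053,.30],197.5));
from crank import *
for t in ['w3','w5']:
  d=load(t);c=cloud(d);P=np.array(d['pose']);print(P[:3,3].round(4))
  cv2.imwrite('pics/%sz.png'%t,cv2.resize(d['pixels'][60:310,230:340,::-1],None,fx=2.4,fy=2.4))
  for v in (240,250,260,270,280,286): print(v,' '.join('%3d'%(1000*c[v,u,2]) for u in range(250,316,4)))
"
```

```text
(array([0.0013, 0.4517, 0.0021]), array([-0.0003,  0.001 , -0.2988]), 'mm', np.float64(181.0), 'deg', np.float64(107.6))
[ 0.4903 -0.2504  0.1871]
240   4  42  42  42  42  43  44  43  43  43  42  43  43  44  43  43   4
250   4  47  46  47  46  46  46  46  47  46  46  47  46  46  46  46   5
260  55  56  46  46  48  47  47  45  47  46  47  46  46  46  53  56  56
270  66  64  48  47  47  47  47  47  47  47  46  47  46  46  54  66  66
280  74  71  49  48  46  47  47  47  46  47  46  46  47  45  56  73  74
286  79  70  50  45  47  47  46  47  47  45  46  46  47  46  56  75  79
[0.4637 0.0272 0.4715]
240   1 327 326 327 327 326 327 327 327 327 327 326 327 326 327 326   5
250   2 331 331 331 330 330 329 331 329 330 331 332 330 330 330 330   3
260 342 340 334 330 332 331 331 331 331 332 331 331 331 331 338 341 340
270 351 350 335 331 332 330 332 331 332 330 331 330 331 329 340 350 350
280 358 356 337 331 330 332 332 332 332 330 332 331 330 332 341 359 358
286 363 356 337 332 332 331 331 332 330 331 331 330 331 331 342 361 363
```

View pics/w5z.png

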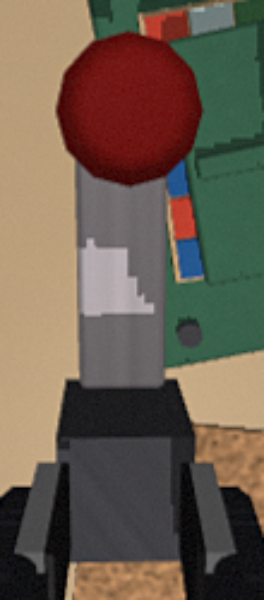

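Emit:
{"fn": "play_rows", "kwargs": {"motion": [[[0,0.05,0],[0,0,-0.022]],[[0,0.1,0],[0,0,-0.045]],[[0,0.17,0],[0,0,-0.068]],[[0,0.24,0],[0,0,-0.09]],[[0,0.3,0],[0,0,-0.113]],[[0,0.36,0],[0,0,-0.136]],[[0,0.42,0],[0,0,-0.16]],[[0,0.45,0],[0,0,-0.182]]]}}

```text
t: 5.95
eef_pos: [0.6457, -0.0558, 0.2992]
tool_rot: [0.001, 0.211, 0.977, -0.002]
contact_force: [-0.6, -1.1, -3.6]
gripper_width: 0.286
```

```bash
python3 -c "
from h import *
st();print(rowto([.645,-.053,.30],197.5));
d=load('w5')
a=[onz(d,u,v,.331) for u,v in [(259,242),(310,242),(306,292.5),(260,292.5)]]
print(np.round(a,4),np.mean(a,0))
"
```

```text
t 5.95 p [ 0.6457 -0.0558  0.2992] yaw 155.62 zt [ 0.0021 -0.0041 -1.    ] F [-0.6  -1.06 -3.59] T [-0.026 -0.072  0.041] g 0.286 q [ 0.45  0.44 -0.65  1.47  0.27  1.32  0.92]
(array([ 0.0044,  0.0056, -0.0021]), array([-0.0006,  0.0004, -0.1163]), 'mm', np.float64(3.0), 'deg', np.float64(41.9))
[[ 0.4525 -0.037   0.331 ]
 [ 0.4786 -0.037   0.331 ]
 [ 0.4773 -0.0669  0.331 ]
 [ 0.4524 -0.0669  0.331 ]] [ 0.46520947 -0.05195757  0.331     ]
```

Emit:
{"fn": "play_rows", "kwargs": {"motion": [[[0,0,0],[0,0,-0.023]],[[0,0,0],[0,0,-0.046]],[[0.004,0.005,0],[0,0,-0.07]],[[0.004,0.005,0],[0,0,-0.093]],[[0.0044,0.0056,0],[0,0,-0.1163]],[[0.0044,0.0056,0],[0,0,-0.1163]],[[0.0044,0.0056,0],[0,0,-0.1163]]]}}

```text
t: 6.65
eef_pos: [0.6448, -0.0546, 0.2983]
tool_rot: [0.0, -0.149, 0.989, -0.002]
contact_force: [-0.7, -0.4, -3.5]
gripper_width: 0.279
```

```bash
python3 -c "
from h import *
st();snap('wrist','w6');st()"
```

```text
t 6.65 p [ 0.6448 -0.0546  0.2983] yaw -162.86 zt [ 8.0e-04 -4.1e-03 -1.0e+00] F [-0.73 -0.41 -3.47] T [ 0.083 -0.119  0.002] g 0.279 q [ 0.54  0.47 -0.8   1.47  0.34  1.35  1.59]
t 6.7 p [ 0.6449 -0.0542  0.2985] yaw -162.81 zt [ 0.0012 -0.0041 -1.    ] F [-0.13  0.18 -4.1 ] T [ 0.019 -0.096  0.012] g 0.279 q [ 0.54  0.47 -0.8   1.47  0.34  1.35  1.59]
```

View pics/w6.png

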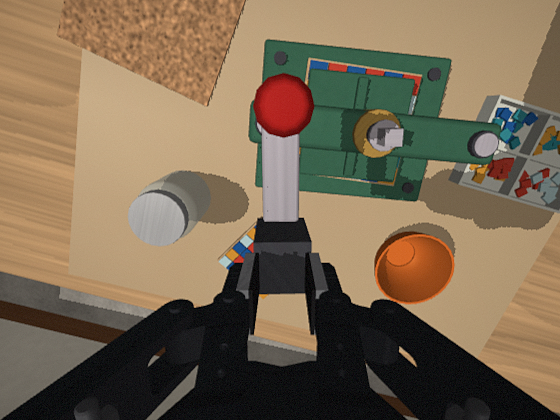

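```bash
python3 -c "
from sq import *
r=sq('w6',370,420,110,165)
d=load('w6')
a=[onz(d,u,v,.331-.0018) for u,v in [(259,242),(310,242),(306,292.5),(260,292.5)]]
h=np.mean(a,0)[:2];print(h)
o=np.array(bot.get_obs()['eef_pos'][:2]);y=np.radians(-162.8);X=np.array([np.cos(y),np.sin(y)]);Y=np.array([X[1],-X[0]])
print('hub off tool',(h-o)@X,(h-o)@Y)
im=d['pixels'][105:165,350:430,::-1];cv2.imwrite('pics/w6z.png',cv2.resize(im,None,fx=7,fy=7,interpolation=0))
"
```

```text
w6 z 0.2189 n 317 mean [0.5619 0.0143] rect [561.8  14.3] [13.5 14.8] 17.18
[ 0.64374579 -0.05398084]
hub off tool 0.0010101573591085836 0.0005124813265022341
```

View pics/w6z.png

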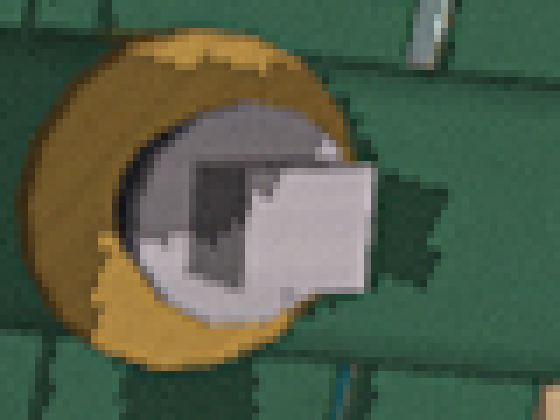

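```bash
python3 -c "
from h import *
print(rowto([.5624,.0147,.255],197.4))"
```

```text
(array([0.146 , 0.2259, 0.1079]), array([-0.0007, -0.    , -0.0006]), 'mm', np.float64(116.0), 'deg', np.float64(0.3))
```

Emit:
{"fn": "play_rows", "kwargs": {"motion": [[[0.05,0.08,0.02],[0,0,0]],[[0.1,0.16,0.05],[-0.0007,0,0]],[[0.146,0.226,0.08],[-0.0007,0,-0.0006]],[[0.146,0.226,0.108],[-0.0007,0,-0.0006]],[[0.146,0.226,0.108],[-0.0007,0,-0.0006]],[[0.146,0.226,0.108],[-0.0007,0,-0.0006]],[[0.146,0.226,0.108],[-0.0007,0,-0.0006]]]}}

```text
t: 7.4
eef_pos: [0.5635, 0.0139, 0.2555]
tool_rot: [0.001, -0.15, 0.989, 0.0]
contact_force: [-0.0, -0.0, -3.7]
gripper_width: 0.281
```

```bash
python3 -c "
from h import *
st();print(rowto([.5624,.0147,.23],197.4));snap('scene','s7')
im=load('s7')['pixels'][150:300,230:370,::-1];cv2.imwrite('pics/s7z.png',cv2.resize(im,None,fx=4,fy=4,interpolation=2))"
```

```text
t 7.4 p [0.5635 0.0139 0.2555] yaw -162.73 zt [ 1.e-03  4.e-04 -1.e+00] F [-0.01 -0.02 -3.73] T [-0.003 -0.148 -0.049] g 0.281 q [ 0.54  0.36 -0.85  1.72  0.29  1.19  1.48]
(array([0.0022, 0.0028, 0.0637]), array([ 0.    ,  0.0002, -0.0004]), 'mm', np.float64(26.0), 'deg', np.float64(0.1))
```

View pics/s7z.png

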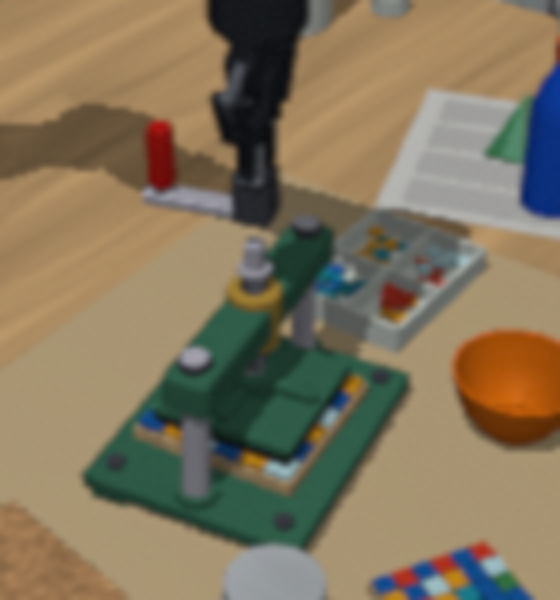

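Emit:
{"fn": "play_rows", "kwargs": {"motion": [[[0.001,0.0015,0.02],[0,0,0]],[[0.0022,0.0028,0.04],[0,0,-0.0004]],[[0.0022,0.0028,0.055],[0,0,-0.0004]],[[0.0022,0.0028,0.06],[0,0,-0.0004]],[[0.0022,0.0028,0.065],[0,0,-0.0004]],[[0.0022,0.0028,0.068],[0,0,-0.0004]]]}}

```text
t: 8.05
eef_pos: [0.5623, 0.0152, 0.2282]
tool_rot: [0.001, -0.152, 0.988, 0.0]
contact_force: [-0.6, 0.9, -4.2]
gripper_width: 0.281
```

```bash
python3 -c "
from h import *
st()"
```

```text
t 8.05 p [0.5623 0.0152 0.2282] yaw -162.55 zt [ 9.e-04  8.e-04 -1.e+00] F [-0.55  0.93 -4.23] T [0.141 0.058 0.016] g 0.281 q [ 0.53  0.38 -0.84  1.76  0.31  1.14  1.46]
```

Emit:
{"fn": "play_rows", "kwargs": {"motion": [[[0,0,0.005],[0,0,0]],[[0,0,0.008],[0,0,0]],[[0,0,0.01],[0,0,0]]]}}

```text
t: 8.35
eef_pos: [0.5622, 0.0152, 0.2242]
tool_rot: [0.0, -0.152, 0.988, 0.0]
contact_force: [-0.9, 0.7, -3.1]
gripper_width: 0.283
```

```bash
python3 -c "
from h import *
st()"
```

```text
t 8.35 p [0.5622 0.0152 0.2242] yaw -162.55 zt [ 9.e-04  8.e-04 -1.e+00] F [-0.91  0.74 -3.07] T [ 0.088 -0.005  0.006] g 0.283 q [ 0.52  0.39 -0.84  1.76  0.32  1.13  1.46]
```

Emit:
{"fn": "play_rows", "kwargs": {"motion": [[[0,0,0.01],[0,0,0]],[[0,0,0.02],[0,0,0]],[[0,0,0.03],[0,0,0]],[[0,0,0.038],[0,0,0]],[[0,0,0.042],[0,0,0]],[[0,0,0.045],[0,0,0]],[[0,0,0.047],[0,0,0]]]}}

```text
t: 9.05
eef_pos: [0.5628, 0.0154, 0.2059]
tool_rot: [0.001, -0.152, 0.988, 0.0]
contact_force: [0.1, 0.9, 1.4]
gripper_width: 0.284
```

```bash
python3 -c "
from h import *
st()"
```

```text
t 9.05 p [0.5628 0.0154 0.2059] yaw -162.55 zt [ 2.e-03  9.e-04 -1.e+00] F [0.1  0.95 1.44] T [0.039 0.134 0.053] g 0.284 q [ 0.52  0.41 -0.83  1.78  0.33  1.1   1.44]
```

Emit:
{"fn": "play_rows", "kwargs": {"motion": [[[0,-0.0005,0.0007],[0,0,0.0225]],[[0.0002,-0.001,0.0014],[0,0,0.045]],[[0.0004,-0.0013,0.002],[0,0,0.0675]],[[0.0006,-0.0016,0.0027],[0,0,0.09]],[[0.0009,-0.002,0.0034],[0,0,0.1125]],[[0.0012,-0.0023,0.004],[0,0,0.135]],[[0.0015,-0.0025,0.0047],[0,0,0.1575]],[[0.0017,-0.0027,0.0054],[0,0,0.18]]]}}

```text
t: 9.85
eef_pos: [0.5625, 0.0151, 0.2041]
tool_rot: [0.001, 0.403, 0.915, 0.001]
contact_force: [-1.7, 1.1, -1.2]
gripper_width: 0.283
```

```bash
cat > nx.py <<'E'
from h import *
import sys
def nx(z,yaw):
    y=np.radians(yaw); return rowto([.5617-.0012*np.cos(y),.0150-.0012*np.sin(y),z],yaw)
E
python3 -c "
from nx import *
st();print(nx(.2016,67.5))"
```

```text
t 9.85 p [0.5625 0.0151 0.2041] yaw 132.43 zt [ 0.0025  0.0014 -1.    ] F [-1.68  1.15 -1.23] T [0.4   0.302 0.485] g 0.283 q [ 0.35  0.35 -0.6   1.8   0.22  1.06  0.4 ]
(array([-0.0001, -0.0044,  0.0063]), array([ 0.0004, -0.0002,  0.1804]), 'mm', np.float64(3.0), 'deg', np.float64(64.9))
```

Emit:
{"fn": "play_rows", "kwargs": {"motion": [[[0,-0.0005,0.0007],[0,0,0.0225]],[[0,-0.001,0.0014],[0,0,0.045]],[[0,-0.0016,0.0022],[0,0,0.0675]],[[0,-0.0022,0.003],[0,0,0.09]],[[0,-0.0028,0.0038],[0,0,0.1125]],[[0,-0.0034,0.0046],[0,0,0.135]],[[0,-0.004,0.0053],[0,0,0.1575]],[[0,-0.0044,0.006],[0,0,0.18]]]}}

```text
t: 10.65
eef_pos: [0.5618, 0.0146, 0.202]
tool_rot: [0.0, 0.832, 0.555, 0.002]
contact_force: [1.1, 1.5, -3.8]
gripper_width: 0.283
```

```bash
python3 -c "
from nx import *
st();print(nx(.1995,2.6))"
```

```text
t 10.65 p [0.5618 0.0146 0.202 ] yaw 67.42 zt [ 0.004   0.0017 -1.    ] F [ 1.11  1.5  -3.8 ] T [ 0.216 -0.29   0.47 ] g 0.283 q [ 0.18  0.32 -0.39  1.81  0.14  1.03 -0.66]
(array([-0.0005, -0.0033,  0.0062]), array([ 0.0002, -0.0007,  0.1801]), 'mm', np.float64(3.0), 'deg', np.float64(64.8))
```

Emit:
{"fn": "play_rows", "kwargs": {"motion": [[[0,-0.0005,0.0017],[0,0,0.0225]],[[0,-0.001,0.0025],[0,0,0.045]],[[0,-0.0014,0.0032],[0,0,0.0675]],[[0,-0.0018,0.004],[0,0,0.09]],[[-0.0002,-0.0022,0.0047],[0,0,0.1125]],[[-0.0003,-0.0026,0.0054],[0,0,0.135]],[[-0.0004,-0.003,0.0062],[0,0,0.1575]],[[-0.0005,-0.0033,0.007],[0,0,0.18]]]}}

```text
t: 11.45
eef_pos: [0.5611, 0.0149, 0.1998]
tool_rot: [-0.0, 1.0, 0.021, 0.003]
contact_force: [0.3, -1.0, -0.4]
gripper_width: 0.284
```

```bash
python3 -c "
from nx import *
st();print(nx(.1972,-62.5))"
```

```text
t 11.45 p [0.5611 0.0149 0.1998] yaw 2.4 zt [ 5.5e-03  9.0e-04 -1.0e+00] F [ 0.33 -1.02 -0.41] T [-0.321  0.01   0.566] g 0.284 q [ 0.02  0.3  -0.2   1.83  0.07  1.01 -1.73]
(array([ 0.0001, -0.0028,  0.0065]), array([-0.0006, -0.0007,  0.1803]), 'mm', np.float64(3.0), 'deg', np.float64(64.9))
```

Emit:
{"fn": "play_rows", "kwargs": {"motion": [[[0,-0.0004,0.0007],[0,0,0.0225]],[[0,-0.0008,0.0015],[0,0,0.045]],[[0,-0.0011,0.0023],[0,0,0.0675]],[[0,-0.0014,0.003],[0,0,0.09]]]}}

```text
t: 11.85
eef_pos: [0.561, 0.0153, 0.1988]
tool_rot: [-0.001, 0.965, -0.261, 0.003]
contact_force: [-0.6, -0.7, -1.5]
gripper_width: 0.283
```

```bash
python3 -c "
from nx import *
st();print(nx(.1972,-62.5))"
```

```text
t 11.85 p [0.561  0.0153 0.1988] yaw -30.21 zt [ 5.3e-03 -2.0e-04 -1.0e+00] F [-0.59 -0.75 -1.52] T [-0.403  0.304  0.667] g 0.283 q [-0.06  0.3  -0.1   1.83  0.04  1.01 -2.27]
(array([-0.0007, -0.0019,  0.004 ]), array([-0.0006, -0.0006,  0.0897]), 'mm', np.float64(2.0), 'deg', np.float64(32.3))
```

Emit:
{"fn": "play_rows", "kwargs": {"motion": [[[-0.0002,-0.0004,0.0007],[0,0,0.0225]],[[-0.0004,-0.0008,0.0016],[0,0,0.045]],[[-0.0006,-0.0014,0.0025],[0,0,0.0675]],[[-0.0007,-0.0019,0.0035],[0,0,0.09]]]}}

```text
t: 12.25
eef_pos: [0.5611, 0.0157, 0.1978]
tool_rot: [-0.001, 0.854, -0.521, 0.003]
contact_force: [-0.8, -1.8, 1.1]
gripper_width: 0.285
```

```bash
python3 -c "
from nx import *
st()
snap('scene','s8');st()
im=load('s8')['pixels'][150:300,230:370,::-1];cv2.imwrite('pics/s8z.png',cv2.resize(im,None,fx=4,fy=4,interpolation=2))"
```

```text
t 12.25 p [0.5611 0.0157 0.1978] yaw -62.8 zt [ 0.0053 -0.0016 -1.    ] F [-0.82 -1.83  1.14] T [-0.506  0.479  0.757] g 0.285 q [-0.14  0.29 -0.    1.84  0.    1.   -2.81]
t 12.3 p [0.561  0.0157 0.1977] yaw -63.2 zt [ 0.0051 -0.0016 -1.    ] F [-1.05 -2.12 -0.03] T [-0.531  0.458  0.626] g 0.283 q [-0.14  0.29 -0.    1.84  0.    1.   -2.82]
```

View pics/s8z.png

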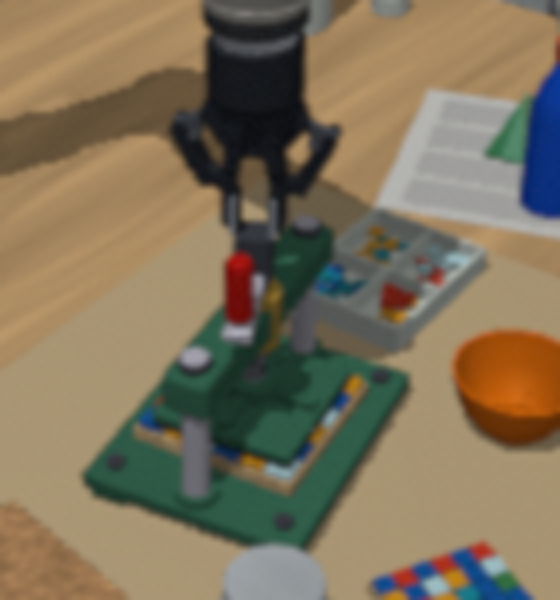

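Emit:
{"fn": "play_rows", "kwargs": {"motion": [[[0,0,0],[0,0,-0.012]],[[0,0,0],[0,0,-0.022]],[[0,0,0],[0,0,-0.022]]]}}

```text
t: 12.6
eef_pos: [0.5611, 0.0153, 0.1978]
tool_rot: [-0.0, 0.886, -0.463, 0.003]
contact_force: [-0.7, -0.9, -1.7]
gripper_width: 0.281
```

```bash
python3 -c "
from nx import *
st()
print(nx(.30,-55))"
```

```text
t 12.6 p [0.5611 0.0153 0.1978] yaw -55.14 zt [ 0.0053 -0.002  -1.    ] F [-0.72 -0.94 -1.7 ] T [-0.392  0.311  0.065] g 0.281 q [-0.12  0.29 -0.03  1.84  0.01  1.   -2.68]
(array([-0.0004, -0.0016, -0.2554]), array([-0.0005, -0.0007, -0.0004]), 'mm', np.float64(102.0), 'deg', np.float64(0.4))
```

Torque is free. Lift straight up.

Emit:
{"fn": "play_rows", "kwargs": {"motion": [[[0,0,-0.015],[0,0,0]],[[0,0,-0.03],[0,0,0]],[[0,0,-0.045],[0,0,0]],[[0,0,-0.06],[0,0,0]],[[0,0,-0.1],[0,0,0]],[[0,0,-0.17],[0,0,0]],[[0,0,-0.25],[0,0,0]],[[0,0,-0.255],[0,0,0]]]}}

```text
t: 13.4
eef_pos: [0.5631, 0.0165, 0.305]
tool_rot: [-0.003, 0.887, -0.463, 0.006]
contact_force: [1.4, 0.4, -3.2]
gripper_width: 0.282
```

```bash
python3 -c "
from nx import *
st()
print(rowto([.465,-.05,.30],90))
print(rowto([.465,-.05,.30],10))
"
```

```text
t 13.4 p [0.5631 0.0165 0.305 ] yaw -55.12 zt [ 1.390e-02 -2.000e-04 -9.999e-01] F [ 1.39  0.39 -3.21] T [ 0.097 -0.01   0.011] g 0.282 q [-0.12  0.2  -0.02  1.71  0.01  1.22 -2.68]
(array([-0.0041,  0.2964,  0.0092]), array([ 0.0009, -0.0028, -0.4031]), 'mm', np.float64(119.0), 'deg', np.float64(145.1))
(array([-0.0041,  0.2964,  0.0092]), array([-0.0009, -0.0022, -0.1809]), 'mm', np.float64(119.0), 'deg', np.float64(65.1))
```

Emit:
{"fn": "play_rows", "kwargs": {"motion": [[[0,0.04,0],[0,0,-0.023]],[[0,0.08,0],[0,0,-0.046]],[[0,0.12,0],[0,0,-0.069]],[[0,0.16,0],[0,0,-0.092]],[[0,0.2,0],[0,0,-0.115]],[[0,0.24,0],[0,0,-0.138]],[[0,0.28,0],[0,0,-0.16]],[[0,0.296,0.009],[0,0,-0.18]]]}}

```text
t: 14.2
eef_pos: [0.4646, -0.052, 0.2997]
tool_rot: [0.001, 0.996, 0.087, 0.007]
contact_force: [0.8, 1.1, -4.0]
gripper_width: 0.282
```

Emit:
{"fn": "play_rows", "kwargs": {"motion": [[[0,0,0],[0,0,-0.023]],[[0,0,0],[0,0,-0.046]],[[0,0,0],[0,0,-0.069]],[[0,0,0],[0,0,-0.092]],[[0,0,0],[0,0,-0.115]],[[0,0,0],[0,0,-0.138]],[[0,0,0],[0,0,-0.161]],[[0,0,0],[0,0,-0.183]]]}}

```text
t: 15.0
eef_pos: [0.4641, -0.0516, 0.299]
tool_rot: [0.004, 0.787, 0.617, 0.005]
contact_force: [-0.3, 0.3, -4.0]
gripper_width: 0.282
```

```bash
python3 -c "
from nx import *
st()
print(rowto([.465,-.05,.30],90))
"
```

```text
t 15.0 p [ 0.4641 -0.0516  0.299 ] yaw 76.18 zt [ 1.220e-02  1.000e-04 -9.999e-01] F [-0.25  0.29 -3.96] T [-0.075  0.048  0.018] g 0.282 q [ 0.07  0.04 -0.09  1.91  0.    1.18 -0.27]
(array([ 0.0044,  0.0013, -0.0025]), array([ 0.0019, -0.0002, -0.0384]), 'mm', np.float64(2.0), 'deg', np.float64(13.8))
```

Emit:
{"fn": "play_rows", "kwargs": {"motion": [[[0.004,0.001,-0.002],[0.0019,0,-0.02]],[[0.0044,0.0013,-0.0025],[0.0019,-0.0002,-0.0384]],[[0.0044,0.0013,-0.0025],[0.0019,-0.0002,-0.0384]],[[0.0044,0.0013,-0.0025],[0.0019,-0.0002,-0.0384]]]}}

```text
t: 15.4
eef_pos: [0.4647, -0.0498, 0.2996]
tool_rot: [-0.0, 0.708, 0.706, 0.0]
contact_force: [-1.1, -0.3, -3.5]
gripper_width: 0.278
```

```bash
python3 -c "
from sq import *
st();snap('wrist','w9');st()
sq('w9',380,420,105,150,.206,.216)
c=cloud(load('w9'))
for v in range(109,150,3): print(v,' '.join('%3d'%(1000*c[v,u,2]) for u in range(370,422,3)))
c=cloud(load('s8'));c0=cloud(load('s7'))
print('platen s7/s8')
for v,u in [(257,300),(262,300),(245,310),(258,295)]: print(c0[v,u].round(4),c[v,u].round(4))
d=load('w9');cv2.imwrite('pics/w9z.png',d['pixels'][:,:,::-1])
"
```

```text
t 15.4 p [ 0.4647 -0.0498  0.2996] yaw 89.84 zt [-3.e-04  4.e-04 -1.e+00] F [-1.14 -0.33 -3.54] T [-0.072  0.009  0.029] g 0.278 q [ 0.07  0.05 -0.1   1.9   0.    1.2  -0.03]
t 15.45 p [ 0.4647 -0.0499  0.2997] yaw 89.85 zt [-1.e-04  3.e-04 -1.e+00] F [ 0.05  0.56 -3.55] T [-0.083 -0.022  0.017] g 0.282 q [ 0.07  0.05 -0.1   1.9   0.    1.2  -0.03]
w9 z 0.2107 n 321 mean [0.5606 0.0149] rect [560.7  14.7] [14.6 14.9] 45.81
109 172 173 173 172 172 173 172 172 171 173  70  73  29  30  30  31  32   3
112 172 173 171 172 173 172 186 173 172 174 171  74  30  31  31  31  30   1
115 174 172 172 185 187 187 186 188 186 172 172 171  30  30  32  32  31   2
118 173 173 186 185 186 186 190 197 205 208 172 172  30  32  29  32  29  28
121 172 183 186 186 187 190 197 204 210 210 211 172  63  29  31  31  30  29
124 172 186 186 187 192 197 205 210 210 212 209 210  67  31  29  31  30  30
127 172 186 186 191 198 471 211 211 211 210 210 211 210  30  29  30  30  30
130 173 186 187 190 199 211 211 211 212 211 210 210 211  30  30  30  31  28
133 171 186 187 186 190 201 471 210 211 210 210 210  65  29  32  31  30  31
136 172 183 187 188 187 193 201 210 212 210 211  65  66  32  30  30  30  30
139 174 172 186 187 186 187 192 203 211 210 172  65  66  29  29  31  29  30
142 173 171 172 173 187 186 186 172 172 172 164  66  66  31  33  29  31  30
145 172 173 172 172 172 172 173 174 171 165 163  66  65  30  31  30  31  32
148 172 172 173 173 173 172 172 164 166 165 471  66  65  30  30  30  29  30
platen s7/s8
[ 0.6185 -0.0172  0.0733] [ 0.6138 -0.0106  0.0661]
[ 0.6315 -0.0346  0.0708] [ 0.6289 -0.0309  0.0667]
[0.6076 0.0549 0.0723] [0.6032 0.0615 0.0658]
[ 0.6098 -0.033   0.0751] [ 0.6027 -0.0234  0.0645]
```

View pics/w9z.png

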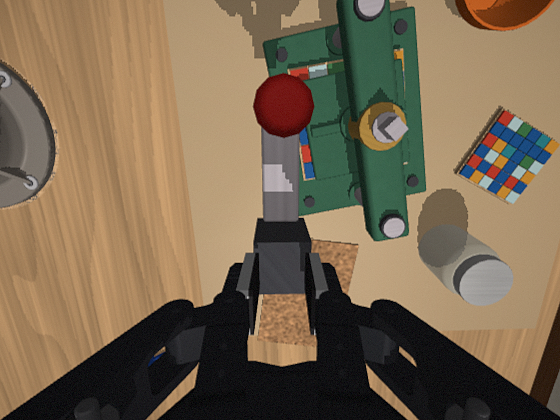

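```bash
python3 -c "
from h import *
print(rowto([.495,-.33,.30],88.2))
"
```

```text
(array([-0.7001,  0.0775, -0.0009]), array([-0.    , -0.    ,  0.0046]), 'mm', np.float64(282.0), 'deg', np.float64(1.7))
```

Emit:
{"fn": "play_rows", "kwargs": {"motion": [[[-0.05,0,0],[0,0,0]],[[-0.15,0.01,0],[0,0,0]],[[-0.25,0.03,0],[0,0,0.002]],[[-0.35,0.05,0],[0,0,0.003]],[[-0.45,0.07,0],[0,0,0.004]],[[-0.55,0.075,0],[0,0,0.0046]],[[-0.65,0.075,0],[0,0,0.0046]],[[-0.7,0.075,0],[0,0,0.0046]]]}}

```text
t: 16.25
eef_pos: [0.4927, -0.3344, 0.2992]
tool_rot: [0.0, 0.72, 0.694, -0.001]
contact_force: [-0.7, 0.1, -4.0]
gripper_width: 0.283
```

```bash
python3 -c "
from h import *
st();print(rowto([.495,-.33,.03],88.2))
"
```

```text
t 16.25 p [ 0.4927 -0.3344  0.2992] yaw 87.82 zt [-9.0e-04 -1.6e-03 -1.0e+00] F [-0.69  0.05 -4.01] T [-0.133  0.085  0.026] g 0.283 q [ 0.39  0.27  0.13  1.64 -0.03  1.24  0.49]
(array([0.0123, 0.0058, 0.6731]), array([-0.0001,  0.0003, -0.0011]), 'mm', np.float64(269.0), 'deg', np.float64(0.4))
```

Emit:
{"fn": "play_rows", "kwargs": {"motion": [[[0.005,0.003,0.08],[0,0,0]],[[0.012,0.006,0.19],[0,0,-0.001]],[[0.012,0.006,0.3],[0,0,-0.001]],[[0.012,0.006,0.41],[0,0,-0.001]],[[0.012,0.006,0.52],[0,0,-0.001]],[[0.012,0.006,0.61],[0,0,-0.001]],[[0.012,0.006,0.65],[0,0,-0.001]],[[0.012,0.006,0.66],[0,0,-0.001]]]}}

```text
t: 17.05
eef_pos: [0.4935, -0.329, 0.0326]
tool_rot: [-0.002, 0.719, 0.695, -0.002]
contact_force: [-0.3, 0.4, -3.0]
gripper_width: 0.277
```

Emit:
{"fn": "play_rows", "kwargs": {"motion": [[[0,0,0],[0,0,0]],[[0,0,0],[0,0,0]]]}}

```text
t: 17.25
eef_pos: [0.4943, -0.3294, 0.0335]
tool_rot: [-0.001, 0.719, 0.695, -0.001]
contact_force: [0.1, 0.0, -4.0]
gripper_width: 0.279
```

```bash
python3 -c "
from h import *
st();print(rowto([.495,-.33,.0155],88.2));snap('wrist','w10')
"
```

```text
t 17.25 p [ 0.4943 -0.3294  0.0335] yaw 88.04 zt [-3.6e-03 -1.0e-04 -1.0e+00] F [ 0.07  0.03 -3.99] T [-0.081 -0.021  0.011] g 0.279 q [ 0.41  0.55  0.09  1.89 -0.07  0.71  0.51]
(array([-0.0014,  0.002 ,  0.045 ]), array([-0.0006,  0.    , -0.0004]), 'mm', np.float64(18.0), 'deg', np.float64(0.3))
```

View pics/w10.png

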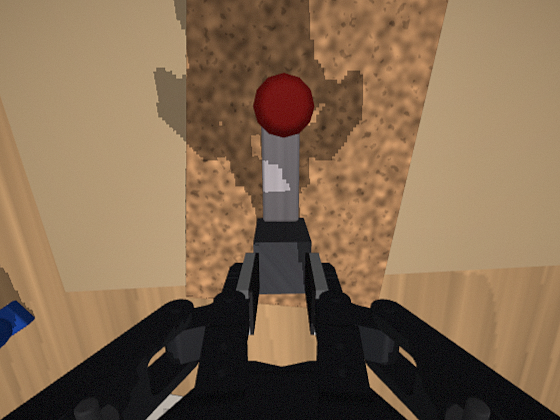

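Crank hangs straight over the mat (knob at 284,105; hub 282,265). Lower to contact.

Emit:
{"fn": "play_rows", "kwargs": {"motion": [[[0,0.001,0.015],[-0.0006,0,0]],[[0,0.001,0.03],[-0.0006,0,0]],[[0,0.001,0.038],[-0.0006,0,0]],[[0,0.001,0.042],[-0.0006,0,0]],[[0,0.001,0.045],[-0.0006,0,0]],[[0,0.001,0.046],[-0.0006,0,0]]]}}

```text
t: 17.9
eef_pos: [0.4948, -0.3299, 0.0157]
tool_rot: [0.001, 0.719, 0.695, -0.0]
contact_force: [-2.0, -0.1, 2.0]
gripper_width: 0.282
```

```bash
python3 -c "
from h import *
st()
"
```

```text
t 17.9 p [ 0.4948 -0.3299  0.0157] yaw 88.04 zt [ 8.e-04 -9.e-04 -1.e+00] F [-1.98 -0.06  1.97] T [-0.096  0.401  0.009] g 0.282 q [ 0.42  0.58  0.09  1.89 -0.07  0.67  0.51]
```

Touching the mat. Release.

Emit:
{"fn": "play_rows", "kwargs": {"motion": [[[0,0,0],[0,0,0]],[[0,0,0],[0,0,0]],[[0,0,0],[0,0,0]],[[0,0,0],[0,0,0]],[[0,0,0],[0,0,0]],[[0,0,0],[0,0,0]],[[0,0,0],[0,0,0]]], "fingers": 80}}

```text
t: 18.6
eef_pos: [0.4948, -0.3299, 0.0157]
tool_rot: [0.001, 0.719, 0.695, 0.0]
contact_force: [0.3, -0.0, -0.5]
gripper_width: 0.935
```

Emit:
{"fn": "play_rows", "kwargs": {"motion": [[[0,0,-0.05],[0,0,0]],[[0,0,-0.12],[0,0,0]],[[0,0,-0.22],[0,0,0]],[[0,0,-0.34],[0,0,0]],[[0,0,-0.46],[0,0,0]],[[0,0,-0.56],[0,0,0]],[[0,0,-0.6],[0,0,0]],[[0,0,-0.6],[0,0,0]]]}}

```text
t: 19.4
eef_pos: [0.4961, -0.3306, 0.259]
tool_rot: [0.003, 0.719, 0.695, 0.001]
contact_force: [0.1, 0.8, -1.4]
gripper_width: 0.938
```

```bash
python3 -c "
from h import *
st();snap('wrist','w11');snap('top','t11')
from crank import crank
crank('w11')
for t in('top0','t11'):
  c=cloud(load(t))
  d=load(t);hsv=cv2.cvtColor(d['pixels'],cv2.COLOR_RGB2HSV).astype(int)
  m=(hsv[...,0]<14)&(hsv[...,0]>4)&(hsv[...,1]>200)&(c[...,0]>.6)&(c[...,1]<.4)&(c[...,1]>.05); print('bowl',np.median(c[m],0).round(4))
  m=(c[...,2]>.1)&(c[...,0]>.65)&(c[...,0]<.8)&(c[...,1]<-.1)&(c[...,1]>-.3); print('jar',np.median(c[m],0).round(4))
  m=(c[...,2]>.06)&(c[...,0]>.48)&(c[...,0]<.6)&(c[...,1]<-.02)&(c[...,1]>-.05)&(c[...,2]<.09); print('platen',np.median(c[m],0).round(4))
"
```

```text
t 19.4 p [ 0.4961 -0.3306  0.259 ] yaw 88.03 zt [ 0.0063 -0.0035 -1.    ] F [ 0.11  0.79 -1.35] T [ 0.055 -0.016  0.004] g 0.938 q [ 0.38  0.29  0.12  1.7  -0.04  1.14  0.49]
red [269, 99, 20, 21, 313] top z 0.0736 mean [ 0.4965 -0.2502] rect [ 496.4 -250.4] [20.3 21.4] 88.0
hub [268, 162, 23, 24, 546] top z 0.0468 mean [ 0.494  -0.3295] rect [ 494.  -329.7] [28.9 28.8] 88.0
arm yaw 88.21 len 0.0793
bowl [0.7431 0.1837 0.0245]
jar [ 0.7375 -0.1912  0.1192]
platen [ 0.5365 -0.0349  0.0747]
bowl [0.7434 0.1836 0.0247]
jar [ 0.7371 -0.1914  0.119 ]
platen [ 0.5382 -0.0346  0.067 ]
```

View pics/w11.png

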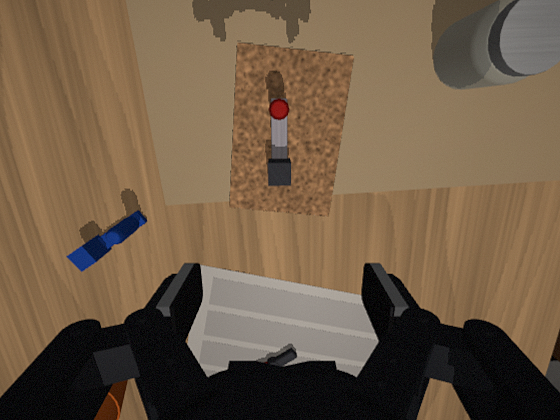

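View pics/t11.png

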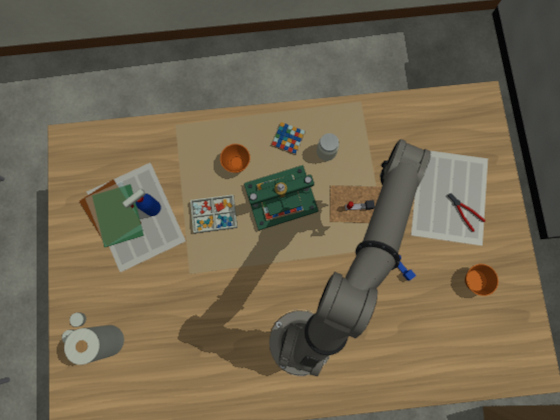

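```bash
python3 -c "
from h import *
st();print(bot.hand_in())"
```

```text
t 19.5 p [ 0.4942 -0.3294  0.255 ] yaw 88.04 zt [ 2.e-04 -4.e-04 -1.e+00] F [ 0.59  0.73 -1.13] T [-0.027  0.004  0.019] g 0.935 q [ 0.38  0.3   0.12  1.7  -0.04  1.14  0.49]
the job is handed in; nothing more can be done
None
```

The press is wound down on the mosaic and the crank is back on its cork mat. I handed the job in at 19.5 s; it gave no verdict.

- **Fitting:** I gripped the crank by its hub and lined it up with the square end, which the camera showed turned by about 17°. It dropped fully home, and the wrist force stayed within about 5 N of zero.
- **Winding:** The gripper turned about 260° clockwise, with slack taking up part of that. The wrist torque rose from 0.48 to 0.76 N m after the plate touched. I turned back 8° within the slack and lifted the crank straight off.
- **Press:** The square end shows about 242° of turning and 8.1 mm of descent. The top camera shows the plate 7.7 mm lower. I could not read the pressing force directly; I estimate 145–185 N, about 75–95° past the touch.
- **Crank:** It lies flat on the mat, knob up. The hub top measures 0.047 m high and the knob top 0.074 m, the same as at the start. Hub and knob are both well inside the mat's edges.
- **Other things on the bench:** The bowl and the jar measured within 0.5 mm of where they started. I checked the spray bottle and the mosaic only by eye, and they look unmoved.

**Checks that disagreed:** The gripper turned about 19° more than the square did. That is more than the roughly 11° of slack I expected on one side. The rest may be twist in the grip and error in reading the square's angle. The torque also rose a little more slowly than the text says, which is why the force estimate is a range.

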